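Empty the cassette tray and rack it to dry

ROBOT

A 7-joint arm with a two-finger parallel gripper is mounted at the origin on the work surface. World frame = base frame: x ahead of the robot, y to its left, z up, the work surface at z = 0. Lengths are in m, angles in rad, forces in N, time in s.
With the tool pointing down it reaches from about 0.35 to 0.9 m from the base axis. Payload 7.2 kg.
Tool frame: the origin (TCP) lies where the fingers leave the gripper's body, on its centre line; the fingertips stand 73 mm ahead of it and the grasp point (between the pads) lies 54 mm ahead of it (arm.finger_overhang is the distance from the TCP to the fingertips, in m); z points along the fingers, y is the line along which they close (so a half turn about z gives the same grasp; the last joint's range is limited). The gripper opens to 85 mm and grips with 20 to 120 N. Pads are 22 mm wide; open, the fingers measure 114 mm over their backs; the gripper's body (76 mm by 85 mm) begins 54 mm behind the grasp point. The pads swing forward as they close: fully open they stand 13 mm farther back than shut.
Start: joints at [1.255, 0.411, -0.013, 1.596, 0.006, 1.134, -0.082], TCP at [0.153, -0.606, 0.304] pointing down, gripper open.
Joint ranges: [-2.95, 2.95], [-0.29, 1.99], [-1.47, 1.44], [0.14, 2.54], [-1.03, 4.17], [0.13, 1.85], [-2.86, 2.86]. Speed limits (rad/s): [2.39, 2.39, 3.01, 3.01, 3.14, 3.14, 3.14].

INTERFACE

Orientations are given as [roll, pitch, yaw] about the fixed x, y, z axes, in that order (R = Rz(yaw) Ry(pitch) Rx(roll)).
In Python, from workcell import state, camera, arm gives the robot as it stands. The module is installed in compiled form; this text tells all that it offers.
- The arm moves only by the tool jog_arm, never from a script. Its arguments are lists of equal length, an entry for each row: "travel": the shift along the tool's x, y, z in m, a list of three; "twist": the turn about the tool's z in rad. A call has 1 to 8 rows; each row is the pose to reach, as a shift and turn from the pose commanded when the call began, along the tool's axes at that moment; what a row does not reach only later rows make up. A row lasts 1/10 s, in which the tool goes at most 50 mm and 8.59 degrees, less where a joint would pass 70% of its speed; a pose out of reach is approached as far as the arm can. A call with a gripper value outside its range is refused whole. "grip" is the finger opening in m, from 0 to 0.0854, set as the call begins (left out, the last holds). The fingers move at their own pace and stop on an object; the grip force is fixed at half the most. Time passes only in rows, so rows that repeat a pose let the fingers close. It gives the time, the measured TCP pose, the force, the opening and the grip force at its end, in the units of the state.
- state(): the state, without advancing time (a new reading comes with each control period).
- camera(name): name is "side" or "top"; returns a dict with "color" (480x640x3 uint8, red, green, blue), "range_z" (480x640 float32, m along the optical axis (not along the pixel's ray), 0 where there is no reading), "camera_matrix" (3x3 intrinsics, pixels), "R" (3x3) and "t" (3): a world point X has camera coordinates R X + t. Camera axes: x right, y down, z forward; pixel columns grow to the right and rows downward; lengths in m; the calibration is good to about 2 mm. A picture is of the moment at which its call begins.
- arm.finish_job(): hands the job in; it is judged then, once.
The state is a dict: "time_s": time; "joint_pos": joint angles; "joint_velocities": joint speeds; "joint_torque": joint torques, N m; "tcp_pos": TCP position; "tcp_rot": TCP orientation; "wrist_force": force on the tool from outside, world axes, zero at the start; "torque": the same for the moment, N m; "opening": finger opening in m; "grasp_force": force on a finger pad.
Only numpy, scipy, OpenCV 4.12 (cv2) and the standard library are available. Lean on these libraries where they do the work, as an engineer would, in place of code of your own. Each camera call takes 0.05 s, during which the arm holds its last target. There are 200 camera calls.

TASK

Pick up the steel tray by its handle, keeping it level so that all four cassettes stay aboard, and tip it so that they slide over its open lip into the white tub. Then stand the empty tray in the sloping drying rack, open lip down on the foot ledge and handle uppermost, lying on the runners between the side cheeks, and let go. Do not push the tub about or disturb the jar, bottle and timer.

Things in the scene. Friction and masses are not known exactly. Their poses are not given: they have to be found in the camera images.
- tray: Stainless tray, 150 mm long (x), 104 mm wide (y), ~0.22 kg. Floor 4 mm thick; side and back walls 24 mm high over the underside, 4 mm thick; the front end (-x) has no wall: an open lip for pieces to slide over. Upright handle plate at the back (+x). Origin: centre of the underside; z is its up. Starts flat on the bench, loaded with the cassettes, lip roughly towards the robot.
- tray_lip (a point): Middle of the lower front edge of the tray (the open lip), 75 mm from the tray origin along the tray's -x. Axes as the tray's.
- tray_handle (a point): Point in the tray's handle plate, 71 mm from the tray origin along +x and 60 mm above the underside. The plate is 10 mm thick along the tray's x, 44 mm wide along y, reaches 80 mm above the underside and stands square to the floor, so it can be pinched from above across its thickness. Axes as the tray's.
- cassette0: One of four alike grey plastic tissue cassettes with a white wax block on top: 40 mm (x) by 28 mm (y) by 12 mm high, 14 g, origin at the centre of the underside. Lies loose on the tray at the start; slides on the tray once that is tipped beyond about 15 to 25 degrees.
- cassette1: One of four alike grey plastic tissue cassettes with a white wax block on top: 40 mm (x) by 28 mm (y) by 12 mm high, 14 g, origin at the centre of the underside. Lies loose on the tray at the start; slides on the tray once that is tipped beyond about 15 to 25 degrees.
- cassette2: One of four alike grey plastic tissue cassettes with a white wax block on top: 40 mm (x) by 28 mm (y) by 12 mm high, 14 g, origin at the centre of the underside. Lies loose on the tray at the start; slides on the tray once that is tipped beyond about 15 to 25 degrees.
- cassette3: One of four alike grey plastic tissue cassettes with a white wax block on top: 40 mm (x) by 28 mm (y) by 12 mm high, 14 g, origin at the centre of the underside. Lies loose on the tray at the start; slides on the tray once that is tipped beyond about 15 to 25 degrees.
- tub: Open white plastic tub, loose, about 0.45 kg, empty: 150 mm by 150 mm outside (x, y), 70 mm high, walls and floor 4 mm. Origin: centre of the underside. z up.
- rack: White drying rack for one tray, fixed. Two 120 mm runners rise at 35 degrees from a foot ledge at its -x end (roughly towards the robot) to 91 mm above the bench. Two side cheeks, 118 mm apart inside, stand 18 mm above the runners' plane. The tray lies on the runners, underside down, lip at the ledge, handle end up. Origin: on the bench, mid-width; z up; x level, the way the runners rise.
- rack_foot (a point): Point where the runners' plane meets the upright face of the foot ledge, on the rack's centre line, 10 mm from the rack origin along -x and 22 mm above the bench. The ledge stands 14 mm above the runners' plane, square to it. The tray's lip point comes here when home; released a little high, the tray slides down to it. Axes as the rack's (not sloped).
- jar: A bystander. Pale specimen jar with white cap, 60 mm diameter, 85 mm high; origin at the centre of its base.
- dropper: A bystander. Amber bottle with black cap, 34 mm diameter, 85 mm high; origin at the centre of its base.
- timer: A bystander. White round bench timer, 64 mm diameter, 56 mm high; origin at the centre of its base.
Not all that is in view belongs to the job. What is shaped like the cassette1 but pink or turquoise is not meant.

How it is judged:
On the way, in this order (a step that is already met when the one before it is completed fails the run):
1. the tray is lifted clear of the bench, about level, with all four cassettes on it (height (world z) of tray above 0.025 m and angle between tray's own z axis and vertical below 0.25 rad and x of cassette0 in the frame of tray between -0.08 and 0.08 m and y of cassette0 in the frame of tray between -0.055 and 0.055 m and z of cassette0 in the frame of tray between -0.005 and 0.04 m and x of cassette1 in the frame of tray between -0.08 and 0.08 m and y of cassette1 in the frame of tray between -0.055 and 0.055 m and z of cassette1 in the frame of tray between -0.005 and 0.04 m and x of cassette2 in the frame of tray between -0.08 and 0.08 m and y of cassette2 in the frame of tray between -0.055 and 0.055 m and z of cassette2 in the frame of tray between -0.005 and 0.04 m and x of cassette3 in the frame of tray between -0.08 and 0.08 m and y of cassette3 in the frame of tray between -0.055 and 0.055 m and z of cassette3 in the frame of tray between -0.005 and 0.04 m), for 0.2 s.
2. with the tray tipped more than 15 degrees, all four cassettes are in the tub (angle between tray's own z axis and vertical above 0.26 rad and x of cassette0 in the frame of tub between -0.073 and 0.073 m and y of cassette0 in the frame of tub between -0.073 and 0.073 m and z of cassette0 in the frame of tub between -0.005 and 0.062 m and x of cassette1 in the frame of tub between -0.073 and 0.073 m and y of cassette1 in the frame of tub between -0.073 and 0.073 m and z of cassette1 in the frame of tub between -0.005 and 0.062 m and x of cassette2 in the frame of tub between -0.073 and 0.073 m and y of cassette2 in the frame of tub between -0.073 and 0.073 m and z of cassette2 in the frame of tub between -0.005 and 0.062 m and x of cassette3 in the frame of tub between -0.073 and 0.073 m and y of cassette3 in the frame of tub between -0.073 and 0.073 m and z of cassette3 in the frame of tub between -0.005 and 0.062 m), for 0.1 s.
At the end, for the whole second after the job is handed in: All four cassettes rest inside the upright tub, below its rim; the tray lies still and released on the rack's runners at 28 to 42 degrees, underside down, mid-lip within 16 mm of the foot point, cross axis within 8 degrees of the rack's (x of cassette0 in the frame of tub between -0.073 and 0.073 m and y of cassette0 in the frame of tub between -0.073 and 0.073 m and z of cassette0 in the frame of tub between -0.005 and 0.062 m and x of cassette1 in the frame of tub between -0.073 and 0.073 m and y of cassette1 in the frame of tub between -0.073 and 0.073 m and z of cassette1 in the frame of tub between -0.005 and 0.062 m and x of cassette2 in the frame of tub between -0.073 and 0.073 m and y of cassette2 in the frame of tub between -0.073 and 0.073 m and z of cassette2 in the frame of tub between -0.005 and 0.062 m and x of cassette3 in the frame of tub between -0.073 and 0.073 m and y of cassette3 in the frame of tub between -0.073 and 0.073 m and z of cassette3 in the frame of tub between -0.005 and 0.062 m and linear speed of each of cassette0, cassette1, cassette2, cassette3, tray below 0.02 m/s and angle between tub's own z axis and vertical below 0.1 rad and distance between tray_lip and rack_foot below 0.016 m and angle between tray's own z axis and vertical between 0.49 and 0.73 rad and angle between the y axis of tray and the y axis of rack, either way round below 0.14 rad and z of tray in the frame of rack above 0.05 m and angular speed of tray below 0.1 rad/s); the robot touches nothing.
It fails at once if the tub is pushed more than 30 mm or tipped over (distance of tub from where it was at the start of the episode above 0.03 m or angle between tub's own z axis and vertical above 0.4 rad).
It fails at once if the jar, bottle or timer is moved more than 20 mm (distance of any of jar, dropper, timer from where it was at the start of the episode above 0.02 m).
It also fails if it takes over 56 s, if anything falls off the work surface, if the arm or the gripper's body presses on something with over 40 N, if the wrist force passes 120 N, or if a joint passes its speed limit or range.

## Working session

There is one attempt and no reset: what is moved stays moved. The work goes in short steps, Python scripts to look and compute and a tool call to move; the robot and the scene stay as the last step left them, time stands still between calls to the robot, and variables do not carry over. Pictures are saved under pics/ and viewed, at most 10 in all, crops included, and the job is handed in when it is done.

Besides the shell and the picture viewer there is one more tool, called after ">>>" as name([rows], argument=value, ...), one row to a line, values as JSON. jog_arm: Moves the arm, as the interface text tells. Its arguments: {"type":"object","properties":{"travel":{"type":"array"},"twist":{"type":"array"},"grip":{"type":"number"}},"required":["travel","twist"]}

```bash
mkdir -p pics
python3 - <<'E'
from workcell import state,camera,arm
import cv2,numpy as np
for n in("top","side"):
    c=camera(n);cv2.imwrite(f"pics/{n}0.png",c["color"][:,:,::-1]);np.savez(f"{n}0.npz",**c)
    print(n,c["camera_matrix"].tolist(),c["R"].round(4).tolist(),c["t"].tolist())
s=state();print({k:np.round(v,3).tolist() for k,v in s.items()})
E
```

```text
top [[505.7714422011379, 0.0, 317.3806978015937], [0.0, 505.7714422011379, 239.92893799292386], [0.0, 0.0, 1.0]] [[-0.0293, -0.9995, 0.0096], [-0.9866, 0.0274, -0.1609], [0.1605, -0.0142, -0.9869]] [0.0036672199840411023, 0.5666155312986597, 0.820963108876571]
side [[438.62640329327616, 0.0, 324.2564277569178], [0.0, 438.62640329327616, 237.61480566667265], [0.0, 0.0, 1.0]] [[0.6712, -0.7412, 0.0112], [-0.5666, -0.5227, -0.637], [0.478, 0.4212, -0.7707]] [-0.4068303443088638, 0.3422619249094707, 0.5254846091201938]
{'time_s': 0.1, 'joint_pos': [1.255, 0.412, -0.013, 1.597, 0.006, 1.134, -0.082], 'joint_velocities': [-0.0, -0.001, -0.0, -0.001, -0.002, -0.001, -0.001], 'joint_torque': [0.002, -60.183, 0.684, -30.009, 0.014, 0.006, 0.0], 'tcp_pos': [0.153, -0.606, 0.303], 'tcp_rot': [-3.14, 0.0, 0.248], 'wrist_force': [0.41, -0.43, -0.49], 'torque': [0.003, -0.006, 0.023], 'grasp_force': 0.0, 'opening': 0.085}
```

View pics/top0.png

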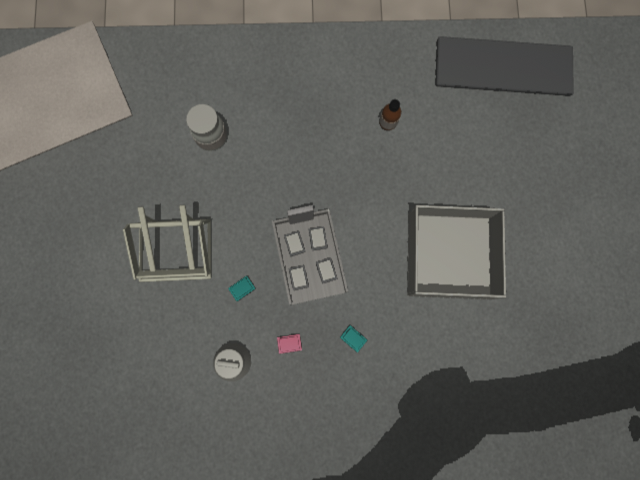

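View pics/side0.png

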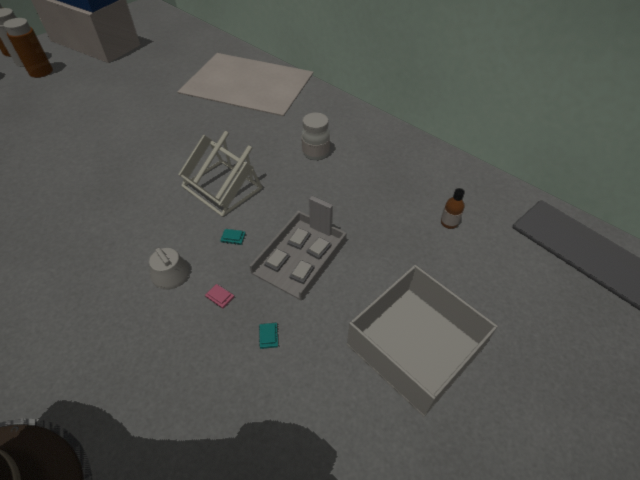

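```bash
cat > h.py <<'E'
import numpy as np,cv2
def cloud(c):
    K,R,t=c["camera_matrix"],c["R"],c["t"];d=c["range_z"]
    v,u=np.mgrid[:480,:640]
    P=np.stack([(u-K[0,2])/K[0,0]*d,(v-K[1,2])/K[1,1]*d,d],-1)
    W=(P-t)@R
    W[d<=0]=np.nan
    return W
def rect(p,unit=1e3):
    r=cv2.minAreaRect((p[:,:2]*unit).astype(np.float32))
    return np.round(r[0],1),np.round(r[1],1),round(r[2],1)
E
python3 - <<'E'
from h import *
c=np.load("top0.npz");W=cloud(c)
s=np.load("side0.npz");V=cloud(s)
def reg(W,u0,u1,v0,v1,z0,z1):
    p=W[v0:v1,u0:u1].reshape(-1,3);return p[(p[:,2]>z0)&(p[:,2]<z1)]
b=reg(W,500,640,100,180,-1,1);print("bench z",np.median(b[:,2]))
bs=reg(V,250,300,380,400,-1,1);print("side bench",np.median(bs[:,2]))
print("tub rim",rect(reg(W,395,525,190,310,.06,.08)), rect(reg(V,340,505,260,415,.062,.08)))
for n,p in(("handle",reg(W,265,330,190,235,.068,.09)),("handleS",reg(V,300,340,190,240,.04,.09))):
    print(n,len(p),p.min(0),p.max(0),rect(p))
print("tray",rect(reg(W,262,355,200,310,.003,.035)))
print("trayS",rect(reg(V,245,352,205,300,.008,.035)))
p=reg(W,255,355,195,310,.012,.03);print("walls",rect(p))
r=reg(W,115,220,195,290,.012,.11);print("rack",rect(r),r[:,2].max())
for x in np.arange(r[:,0].min(),r[:,0].max(),.01):
    q=r[(r[:,0]>=x)&(r[:,0]<x+.01)]
    print(round(x,3),len(q),"y",q[:,1].min().round(3),q[:,1].max().round(3),"z",q[:,2].min().round(3),q[:,2].max().round(3))
for n,a in(("jar",(180,230,95,150)),("drop",(375,405,95,135)),("timer",(210,248,345,382))):
    p=reg(W,*a,.03,.12);print(n,rect(p),p[:,2].max())
E
```

```text
bench z -0.00011165526769225615
side bench 0.0009249847315615256
tub rim (array([ 539.4, -249.1]), array([151.4, 150.6]), 85.8) (array([ 538.6, -249.8]), array([150.3, 152.2]), 86.2)
handle 188 [ 0.60434784 -0.00629812  0.06812249] [0.62020181 0.0371354  0.08369554] (array([612.8,  15.5]), array([10.9, 43.6]), 10.4)
handleS 449 [ 0.60256327 -0.00805371  0.04017617] [0.61993719 0.03587004 0.08276877] (array([611.6,  14.3]), array([12.8, 45.1]), 12.2)
tray (array([549.1,   4.4]), array([167. , 196.9]), 88.4)
trayS (array([542.3,   1.4]), array([152.1, 106. ]), 10.8)
walls (array([543.4,   2.2]), array([150.1, 104.2]), 10.9)
rack (array([567.5, 241.4]), array([114.1, 127.4]), 1.0) 0.09428240400109601
0.509 289 y 0.177 0.303 z 0.012 0.044
0.519 363 y 0.177 0.304 z 0.013 0.048
0.529 154 y 0.178 0.304 z 0.021 0.055
0.539 169 y 0.178 0.304 z 0.027 0.062
0.549 162 y 0.178 0.305 z 0.029 0.072
0.559 164 y 0.178 0.305 z 0.04 0.079
0.569 179 y 0.179 0.305 z 0.047 0.086
0.579 170 y 0.179 0.305 z 0.012 0.09
0.589 306 y 0.179 0.304 z 0.057 0.088
0.599 217 y 0.178 0.304 z 0.025 0.086
0.609 155 y 0.178 0.302 z 0.012 0.091
0.619 38 y 0.203 0.281 z 0.087 0.094
jar (array([772.1, 177.7]), array([56.4, 56.4]), 62.6) 0.09034325465162743
drop (array([ 790.9, -150.4]), array([34.3, 28.5]), 71.2) 0.08980925151303328
timer (array([365.5, 139.2]), array([50. , 50.5]), 86.6) 0.05998123600308632
```

```bash
cat >> h.py <<'E'
from scipy.spatial.transform import Rotation as Ro
def go(s,target,yaw=None):
    R=Ro.from_euler("xyz",s["tcp_rot"])
    d=R.inv().apply(np.array(target)-s["tcp_pos"])
    print("tcp",np.round(s["tcp_pos"],4),"rot",np.round(s["tcp_rot"],3),"travel",d.round(4),"dist",np.linalg.norm(d).round(3),"twist",None if yaw is None else round(s["tcp_rot"][2]-yaw,3))
E
python3 - <<'E'
from h import *
from workcell import state
go(state(),[.6127,.0155,.20],.19)
c=np.load("top0.npz");W=cloud(c)
p=W[195:290,115:220].reshape(-1,3);p=p[p[:,2]>.03]
for y0,y1 in((.195,.225),(.255,.285)):
    q=p[(p[:,1]>y0)&(p[:,1]<y1)&(p[:,0]>.535)]
    # runner tops: keep points on 35 deg plane
    off=q[:,0]-(q[:,2]-.022)/np.tan(np.radians(35)); m=np.median(off); k=abs(off-m)<.006
    print("foot x",m,off[k].mean(),k.sum(),len(q),"dir",np.polyfit(q[k,0],q[k,1],1))
E
```

```text
tcp [ 0.1532 -0.6056  0.3031] rot [-3.14   0.     0.248] travel [ 0.5978 -0.4893  0.1038] dist 0.779 twist 0.058
foot x 0.5244431643506913 0.5239327426860617 354 442 dir [0.01521466 0.19866925]
foot x 0.5237141513540331 0.5231276418875807 360 452 dir [0.01339348 0.26731608]
```

>>> jog_arm([
  [0.035, -0.03, 0],
  [0.07, -0.06, 0],
  [0.11, -0.09, 0],
  [0.147, -0.12, 0],
  [0.185, -0.15, 0],
  [0.223, -0.18, 0],
  [0.26, -0.21, 0],
  [0.298, -0.24, 0],
], twist=[0, 0.01, 0.02, 0.03, 0.04, 0.05, 0.058, 0.058], grip=0.0854)

```text
time_s: 0.9
tcp_pos: [0.3839, -0.2984, 0.3038]
tcp_rot: [3.142, 0.0, 0.189]
wrist_force: [0.5, -0.2, -0.3]
opening: 0.0855
grasp_force: 0.0
```

Run:
```python
from h import *
from workcell import state
go(state(),[.6127,.0155,.20],.19)
```

```text
tcp [ 0.3839 -0.2984  0.3038] rot [3.142 0.    0.189] travel [ 0.2838 -0.2653  0.1037] dist 0.402 twist -0.001
```

>>> jog_arm([
  [0.035, -0.033, 0],
  [0.07, -0.066, 0],
  [0.105, -0.099, 0],
  [0.14, -0.132, 0.01],
  [0.175, -0.165, 0.02],
  [0.21, -0.198, 0.035],
  [0.246, -0.232, 0.05],
  [0.2838, -0.2653, 0.065],
], twist=[0, 0, 0, 0, 0, 0, 0, 0])

```text
time_s: 1.7
tcp_pos: [0.6099, 0.012, 0.2393]
tcp_rot: [3.141, 0.001, 0.19]
wrist_force: [1.2, -0.4, 0.5]
opening: 0.0856
grasp_force: 0.0
```

Run:
```python
from h import *
from workcell import state
go(state(),[.6127,.0155,.118],.19)
```

```text
tcp [0.6099 0.012  0.2393] rot [3.141e+00 1.000e-03 1.900e-01] travel [ 0.0035 -0.0029  0.1213] dist 0.121 twist -0.0
```

>>> jog_arm([
  [0, 0, 0.04],
  [0, 0, 0.075],
  [0, 0, 0.1],
  [0, 0, 0.12],
  [0, 0, 0.12],
  [0, 0, 0.12],
], twist=[0, 0, 0, 0, 0, 0])

```text
time_s: 2.3
tcp_pos: [0.6091, 0.0105, 0.1202]
tcp_rot: [-3.141, 0.001, 0.19]
wrist_force: [0.6, -0.1, 0.4]
opening: 0.0855
grasp_force: 0.0
```

Run:
```python
from h import *
from workcell import state,camera
go(state(),[.6127,.0155,.118],.19)
c=camera("side");cv2.imwrite("pics/side1.png",cv2.resize(c["color"][150:330,200:440,::-1],None,fx=3,fy=3))
```

```text
tcp [0.6091 0.0105 0.1202] rot [-3.141e+00  1.000e-03  1.900e-01] travel [ 0.0045 -0.0043  0.0022] dist 0.007 twist -0.0
```

View pics/side1.png

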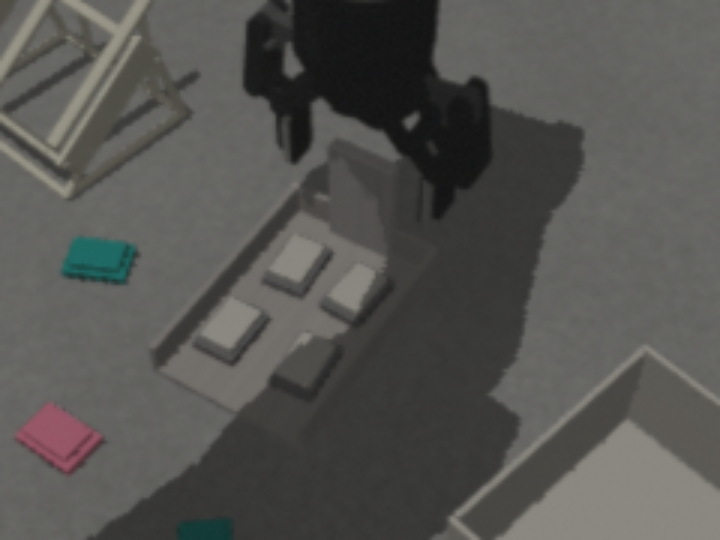

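The open fingers straddle the handle plate (centre about 365,190 in the crop) across its width, and all four cassettes are aboard. I'll correct the 6 mm offset, then close.

>>> jog_arm([
  [0.0045, -0.0043, 0.002],
  [0.0045, -0.0043, 0.002],
], twist=[0, 0])

```text
time_s: 2.55
tcp_pos: [0.6138, 0.0165, 0.1194]
tcp_rot: [-3.141, -0.002, 0.19]
wrist_force: [-0.4, 0.1, 0.7]
opening: 0.0854
grasp_force: 0.0
```

>>> jog_arm([
  [0, 0, 0],
  [0, 0, 0],
  [0, 0, 0],
  [0, 0, 0],
  [0, 0, 0],
  [0, 0, 0],
], twist=[0, 0, 0, 0, 0, 0], grip=0.03)

```text
time_s: 3.15
tcp_pos: [0.6132, 0.0154, 0.1187]
tcp_rot: [3.141, -0.001, 0.19]
wrist_force: [-0.2, -0.2, 5.3]
opening: 0.0432
grasp_force: 61.6
```

>>> jog_arm([
  [0, 0, -0.005],
  [0, 0, -0.015],
  [0, 0, -0.025],
  [0, 0, -0.035],
  [0, 0, -0.045],
  [0, 0, -0.05],
  [0, 0, -0.05],
  [0, 0, -0.05],
], twist=[0, 0, 0, 0, 0, 0, 0, 0])

```text
time_s: 3.95
tcp_pos: [0.6127, 0.0154, 0.1682]
tcp_rot: [3.142, 0.0, 0.19]
wrist_force: [0.3, -0.4, -2.6]
opening: 0.0428
grasp_force: 61.1
```

Run:
```python
from h import *
from workcell import state,camera
c=camera("side");cv2.imwrite("pics/side2.png",cv2.resize(c["color"][120:320,200:440,::-1],None,fx=3,fy=3))
W=cloud(c);np.savez("s2.npz",**c)
s=state();print(s["tcp_pos"],s["grasp_force"],s["opening"],s["wrist_force"],s["torque"])
```

```text
[0.61255549 0.01534079 0.16784995] 61.129857301712036 0.04312189431194114 [-0.27634132  0.47719161 -2.26570268] [ 0.06256531 -0.17472678 -0.04828973]
```

View pics/side2.png

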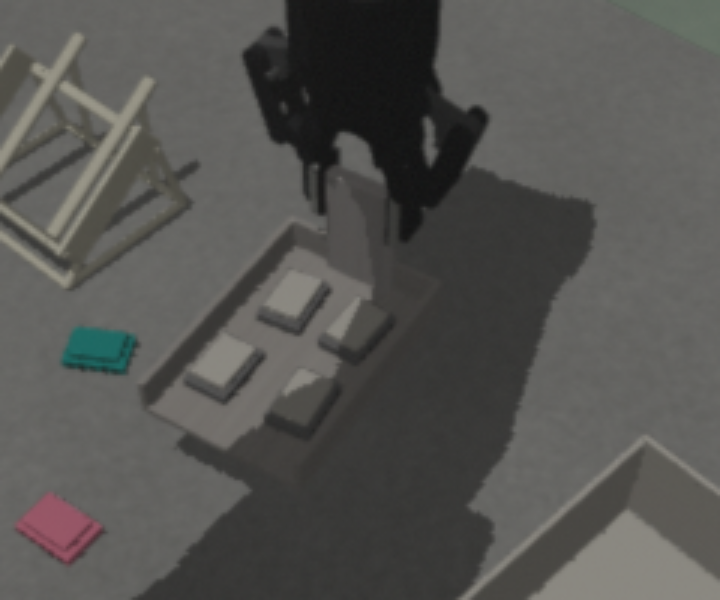

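```bash
cat >> h.py <<'E'
def tilt(c,s,zoff=.054,lim=.05):
    "tray floor profile along its length, relative to the TCP in the yawed frame; slope angle"
    P=np.concatenate([cloud(x).reshape(-1,3) for x in c]);P=P[~np.isnan(P[:,0])]-s["tcp_pos"]
    y=s["tcp_rot"][2];R=np.array([[np.cos(y),-np.sin(y)],[np.sin(y),np.cos(y)]])
    q=np.c_[P[:,:2]@R,P[:,2]]
    q=q[(abs(q[:,1])<.007)&(q[:,0]>-.17)&(q[:,0]<.06)&(q[:,2]<-.06)&(q[:,2]>-.3)]
    out=[]
    for x in np.arange(-.17,.06,.01):
        k=q[(q[:,0]>=x)&(q[:,0]<x+.01)]
        if len(k): out.append((round(x+.005,3),round(float(np.median(k[:,2])),4),round(float(k[:,2].max()),4),len(k)))
    return out
E
python3 - <<'E'
from h import *
c=np.load("s2.npz")
for o in tilt([c],dict(tcp_pos=np.array([.6127,.0154,.168]),tcp_rot=[0,0,.19])):print(o)
E
```

```text
(np.float64(-0.165), -0.1675, -0.1636, 41)
(np.float64(-0.155), -0.1672, -0.1648, 42)
(np.float64(-0.145), -0.1655, -0.1123, 80)
(np.float64(-0.135), -0.1162, -0.1116, 81)
(np.float64(-0.125), -0.1156, -0.1121, 84)
(np.float64(-0.115), -0.114, -0.1121, 42)
(np.float64(-0.105), -0.1144, -0.1109, 39)
(np.float64(-0.095), -0.1139, -0.1117, 39)
(np.float64(-0.085), -0.1139, -0.1123, 34)
(np.float64(-0.075), -0.1142, -0.1125, 39)
(np.float64(-0.065), -0.1139, -0.11, 38)
(np.float64(-0.055), -0.1139, -0.1059, 38)
(np.float64(-0.045), -0.1138, -0.1072, 29)
(np.float64(-0.035), -0.1136, -0.1111, 32)
(np.float64(-0.025), -0.1134, -0.1115, 31)
(np.float64(-0.015), -0.1134, -0.1116, 30)
(np.float64(-0.005), -0.0884, -0.06, 166)
```

Run:
```python
from h import *
from workcell import state
go(state(),[.703,-.2605,.22],-.07)
```

```text
tcp [0.6126 0.0153 0.1678] rot [3.142e+00 1.000e-03 1.900e-01] travel [ 0.0368  0.2879 -0.0522] dist 0.295 twist 0.26
```

>>> jog_arm([
  [0, 0.006, -0.01],
  [0.001, 0.018, -0.025],
  [0.003, 0.036, -0.04],
  [0.006, 0.058, -0.05],
  [0.01, 0.082, -0.052],
  [0.014, 0.107, -0.052],
  [0.018, 0.132, -0.052],
  [0.021, 0.157, -0.052],
], twist=[0, 0.01, 0.03, 0.05, 0.07, 0.09, 0.11, 0.13])

```text
time_s: 4.8
tcp_pos: [0.6632, -0.1376, 0.219]
tcp_rot: [3.141, 0.002, 0.057]
wrist_force: [0.2, 0.9, -2.0]
opening: 0.0429
grasp_force: 61.4
```

Run:
```python
from h import *
from workcell import state
go(state(),[.703,-.2605,.22],-.07)
```

```text
tcp [ 0.6632 -0.1376  0.219 ] rot [3.141e+00 2.000e-03 5.700e-02] travel [ 0.0327  0.1249 -0.0011] dist 0.129 twist 0.127
```

>>> jog_arm([
  [0.006, 0.022, 0],
  [0.012, 0.046, 0],
  [0.018, 0.07, 0],
  [0.024, 0.092, 0],
  [0.028, 0.109, 0],
  [0.031, 0.12, 0],
  [0.033, 0.125, 0],
  [0.033, 0.125, 0],
], twist=[0.02, 0.04, 0.06, 0.08, 0.1, 0.12, 0.127, 0.127])

```text
time_s: 5.6
tcp_pos: [0.7034, -0.2584, 0.2194]
tcp_rot: [-3.141, 0.001, -0.068]
wrist_force: [-0.0, -0.3, -1.9]
opening: 0.0426
grasp_force: 61.4
```

Run:
```python
from h import *
from workcell import state,camera
s=state();go(s,[.703,-.2605,.2],-.07)
c=camera("side");t=camera("top")
for o in tilt([c,t],s):print(*o)
cv2.imwrite("pics/s3.png",np.hstack([cv2.resize(x["color"][...,::-1],(400,300)) for x in(c,t)]))
```

```text
tcp [ 0.7034 -0.2584  0.2194] rot [-3.141e+00  1.000e-03 -6.800e-02] travel [-0.0002  0.0021  0.0194] dist 0.019 twist 0.002
-0.165 -0.2145 -0.2102 103
-0.155 -0.2147 -0.2117 97
-0.145 -0.2119 -0.1118 185
-0.135 -0.116 -0.1101 208
-0.125 -0.1149 -0.112 175
-0.115 -0.1151 -0.1117 161
-0.105 -0.115 -0.1113 157
-0.095 -0.1152 -0.1122 179
-0.085 -0.114 -0.1072 110
-0.075 -0.1142 -0.112 104
-0.065 -0.114 -0.1074 113
-0.055 -0.1138 -0.1046 103
-0.045 -0.1138 -0.1068 111
-0.035 -0.114 -0.1067 98
-0.025 -0.114 -0.1052 101
-0.015 -0.1142 -0.1121 92
-0.005 -0.089 -0.0602 409
0.055 -0.2192 -0.2168 31
```

View pics/s3.png

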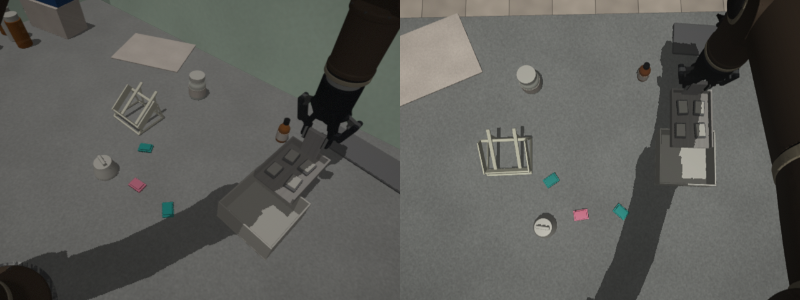

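The tray is level with its lip about 55 mm inside the tub's far rim, and the four cassettes are aboard (right image, about 690,118). Next I'll lower it to just above the rim and ease the grip.

>>> jog_arm([
  [0, 0.001, 0.01],
  [0, 0.002, 0.02],
  [0, 0.002, 0.024],
  [0, 0.002, 0.024],
], twist=[0, 0, 0, 0])

```text
time_s: 6.1
tcp_pos: [0.7027, -0.2592, 0.1946]
tcp_rot: [-3.141, 0.002, -0.067]
wrist_force: [-0.2, -0.8, -0.9]
opening: 0.043
grasp_force: 61.4
```

>>> jog_arm([
  [0, 0, 0],
  [0, 0, 0],
  [0, 0, 0],
], twist=[0, 0, 0], grip=0.042)

```text
time_s: 6.4
tcp_pos: [0.7036, -0.2596, 0.1967]
tcp_rot: [3.141, -0.001, -0.067]
wrist_force: [0.1, 0.1, -1.5]
opening: 0.043
grasp_force: 61.4
```

>>> jog_arm([
  [0, 0, 0],
  [0, 0, 0],
], twist=[0, 0], grip=0.043)

```text
time_s: 6.6
tcp_pos: [0.7034, -0.2596, 0.1965]
tcp_rot: [3.141, -0.0, -0.067]
wrist_force: [0.2, 0.5, -2.1]
opening: 0.0431
grasp_force: 50.0
```

>>> jog_arm([
  [0, 0, 0],
  [0, 0, 0],
], twist=[0, 0], grip=0.0434)

```text
time_s: 6.8
tcp_pos: [0.7033, -0.2596, 0.1963]
tcp_rot: [3.142, -0.0, -0.067]
wrist_force: [0.0, 0.3, -2.0]
opening: 0.0432
grasp_force: 30.0
```

>>> jog_arm([
  [0, 0, 0],
  [0, 0, 0],
], twist=[0, 0], grip=0.0437)

```text
time_s: 7.0
tcp_pos: [0.7033, -0.2596, 0.1962]
tcp_rot: [3.142, 0.0, -0.067]
wrist_force: [0.6, 0.3, -3.4]
opening: 0.0438
grasp_force: 14.9
```

Run:
```python
from h import *
from workcell import state,camera
s=state();print(s["tcp_pos"],s["torque"],s["grasp_force"])
for o in tilt([camera("side")],s)[::3]:print(*o)
```

```text
[ 0.70334347 -0.25960165  0.1961969 ] [-0.02580883 -0.08631693 -0.01968176] 14.904783815145493
-0.165 -0.1909 -0.189 51
-0.135 -0.1155 -0.112 109
-0.105 -0.115 -0.1126 96
-0.075 -0.1136 -0.1121 54
-0.045 -0.1135 -0.1085 45
-0.015 -0.1137 -0.1116 48
```

>>> jog_arm([
  [0, 0, 0],
  [0, 0, 0],
], twist=[0, 0], grip=0.0438)

```text
time_s: 7.25
tcp_pos: [0.7033, -0.2596, 0.1962]
tcp_rot: [3.142, -0.0, -0.067]
wrist_force: [0.1, 0.2, -2.4]
opening: 0.0436
grasp_force: 9.9
```

Run:
```python
from h import *
from workcell import state,camera
s=state();print(s["tcp_pos"],s["torque"],s["grasp_force"])
for o in tilt([camera("side")],s)[::3]:print(*o)
```

```text
[ 0.7033455  -0.2595762   0.19622257] [-0.01924199 -0.11486913 -0.00882518] 9.878186881542206
-0.165 -0.1913 -0.1884 56
-0.135 -0.1158 -0.1119 117
-0.105 -0.1152 -0.1121 98
-0.075 -0.1137 -0.112 52
-0.045 -0.1136 -0.108 52
-0.015 -0.1136 -0.1114 53
```

>>> jog_arm([
  [0, 0, 0],
  [0, 0, 0],
], twist=[0, 0], grip=0.0439)

```text
time_s: 7.5
tcp_pos: [0.7033, -0.2596, 0.1963]
tcp_rot: [3.142, 0.0, -0.067]
wrist_force: [-0.5, -0.4, -1.2]
opening: 0.0438
grasp_force: 4.8
```

Run:
```python
from h import *
from workcell import state,camera
s=state();print(s["tcp_pos"],s["torque"],s["grasp_force"],s["wrist_force"])
for o in tilt([camera("side")],s)[::3]:print(*o)
```

```text
[ 0.70328575 -0.25958196  0.19630407] [-0.01499839  0.05807549 -0.04591154] 4.84818622469902 [-0.53905431 -0.35413329 -1.19869575]
-0.165 -0.1914 -0.1882 57
-0.135 -0.1258 -0.1216 116
-0.105 -0.123 -0.1205 88
-0.075 -0.1198 -0.1179 52
-0.045 -0.1176 -0.1115 50
-0.015 -0.1152 -0.1134 51
```

>>> jog_arm([
  [-0.003, 0, -0.003],
  [-0.007, 0, -0.007],
  [-0.011, 0, -0.011],
  [-0.015, 0, -0.015],
  [-0.02, 0, -0.018],
  [-0.021, 0, -0.019],
], twist=[0, 0, 0, 0, 0, 0])

```text
time_s: 8.15
tcp_pos: [0.6818, -0.2584, 0.216]
tcp_rot: [3.141, -0.0, -0.068]
wrist_force: [-0.6, -0.6, -1.7]
opening: 0.0441
grasp_force: 4.6
```

Run:
```python
from h import *
from workcell import state,camera
s=state();print(s["tcp_pos"],s["torque"],s["grasp_force"],s["wrist_force"])
for o in tilt([camera("side")],s)[::2]:print(*o)
```

```text
[ 0.68182419 -0.25841107  0.21597337] [ 0.00323773 -0.090592    0.03732175] 4.607732221484184 [-0.6369449  -0.55121856 -1.73380753]
-0.165 -0.2106 -0.2081 54
-0.145 -0.2109 -0.2086 50
-0.125 -0.2108 -0.1548 56
-0.105 -0.153 -0.1474 123
-0.085 -0.1453 -0.1412 72
-0.065 -0.1381 -0.1357 68
-0.045 -0.132 -0.1287 62
-0.025 -0.1256 -0.118 63
-0.005 -0.118 -0.06 99
0.015 -0.1114 -0.1006 48
```

>>> jog_arm([
  [-0.005, 0, -0.003],
  [-0.01, 0, -0.006],
  [-0.017, 0, -0.0095],
  [-0.023, 0, -0.012],
  [-0.029, 0, -0.0145],
  [-0.035, 0, -0.0165],
  [-0.035, 0, -0.0165],
  [-0.035, 0, -0.0165],
], twist=[0, 0, 0, 0, 0, 0, 0, 0])

```text
time_s: 9.0
tcp_pos: [0.6474, -0.2559, 0.2319]
tcp_rot: [3.141, -0.0, -0.067]
wrist_force: [0.1, -0.3, -1.2]
opening: 0.044
grasp_force: 4.3
```

Run:
```python
from h import *
from workcell import state,camera
s=state();print(s["tcp_pos"],s["torque"],s["grasp_force"],s["wrist_force"])
c=camera("side");t=camera("top")
for o in tilt([c],s)[::2]:print(*o)
cv2.imwrite("pics/s4.png",np.hstack([cv2.resize(x,(400,400)) for x in(c["color"][200:430,320:550,::-1],t["color"][180:330,390:540,::-1])]))
```

```text
[ 0.64740909 -0.25592979  0.23191973] [-0.01281643  0.00761392 -0.01582916] 4.331400096416473 [ 0.09023117 -0.30415528 -1.22658749]
-0.155 -0.2118 -0.2088 32
-0.135 -0.2271 -0.2136 27
-0.115 -0.2268 -0.2 57
-0.095 -0.2267 -0.225 54
-0.075 -0.1814 -0.1736 126
-0.055 -0.166 -0.1599 75
-0.035 -0.1529 -0.1474 82
-0.015 -0.139 -0.1343 82
0.005 -0.1254 -0.0639 102
0.025 -0.112 -0.0941 97
```

View pics/s4.png

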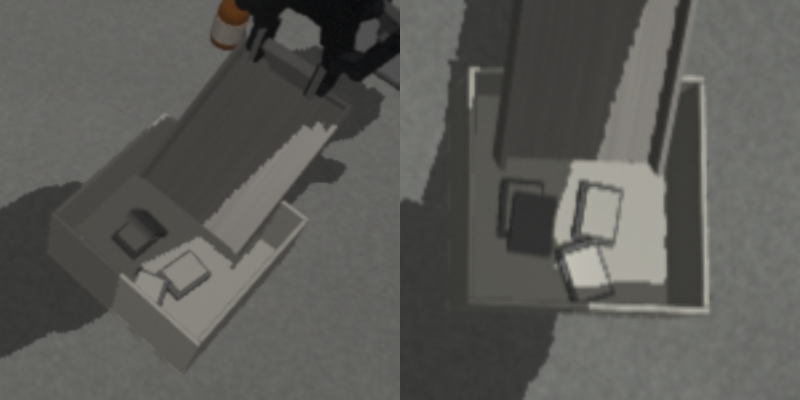

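All four cassettes are in the tub, two on the left at (525,215) with one overlapping the other and two on the right at (600,212) and (585,270). The tray is empty and tipped about 35°, so I'll tighten the grip and lift.

>>> jog_arm([
  [0, 0, 0],
  [0, 0, 0],
  [0, 0, -0.01],
  [0, 0, -0.03],
  [0, 0, -0.055],
  [0, 0, -0.08],
  [0, 0, -0.1],
  [0, 0, -0.1],
], twist=[0, 0, 0, 0, 0, 0, 0, 0], grip=0.03)

```text
time_s: 9.9
tcp_pos: [0.6487, -0.256, 0.3361]
tcp_rot: [3.14, -0.006, -0.067]
wrist_force: [-0.2, -0.2, -1.5]
opening: 0.0426
grasp_force: 62.0
```

Run:
```python
from h import *
from workcell import state,camera
s=state();go(s,[.62,.2415,.33],.014)
for o in tilt([camera("side")],s)[::2]:print(*o)
W=cloud(camera("top"))[190:310,395:525].reshape(-1,3);r=W[(W[:,2]>.064)&(W[:,2]<.078)];print("tub",rect(r))
```

```text
tcp [ 0.6487 -0.256   0.3361] rot [ 3.14  -0.006 -0.067] travel [-0.0621 -0.4945  0.0049] dist 0.498 twist -0.081
-0.085 -0.1866 -0.1835 57
-0.065 -0.1743 -0.1678 103
-0.045 -0.1606 -0.1545 109
-0.025 -0.1467 -0.1417 100
-0.005 -0.1331 -0.0603 113
0.015 -0.1184 -0.0784 153
0.035 -0.1093 -0.1074 14
tub (array([ 539.3, -249.2]), array([151.1, 150.2]), 85.8)
```

>>> jog_arm([
  [-0.001, -0.01, 0],
  [-0.004, -0.03, 0],
  [-0.008, -0.06, 0],
  [-0.012, -0.095, 0],
  [-0.016, -0.13, 0],
  [-0.021, -0.165, 0],
  [-0.025, -0.2, 0],
  [-0.03, -0.235, 0],
], twist=[0, -0.01, -0.02, -0.03, -0.04, -0.05, -0.065, -0.08])

```text
time_s: 10.8
tcp_pos: [0.6322, -0.0157, 0.331]
tcp_rot: [-3.141, 0.001, 0.016]
wrist_force: [0.5, -0.1, -2.0]
opening: 0.043
grasp_force: 61.9
```

Run:
```python
from h import *
from workcell import state
go(state(),[.62,.2415,.33],.014)
```

```text
tcp [ 0.6322 -0.0157  0.331 ] rot [-3.141e+00  1.000e-03  1.600e-02] travel [-0.0081 -0.2573  0.0012] dist 0.257 twist 0.002
```

>>> jog_arm([
  [-0.001, -0.04, 0],
  [-0.003, -0.08, 0],
  [-0.004, -0.12, 0],
  [-0.006, -0.16, 0],
  [-0.007, -0.2, 0],
  [-0.008, -0.235, 0],
  [-0.008, -0.257, 0],
  [-0.008, -0.257, 0],
], twist=[0, 0, 0, 0, 0, 0, 0, 0])

```text
time_s: 11.6
tcp_pos: [0.6188, 0.2444, 0.3308]
tcp_rot: [-3.139, 0.003, 0.022]
wrist_force: [-0.1, 0.5, -2.4]
opening: 0.0429
grasp_force: 61.9
```

>>> jog_arm([
  [0, 0, 0.02],
  [0, 0, 0.045],
  [0, 0, 0.065],
  [0, 0, 0.075],
  [0, 0, 0.08],
  [0, 0, 0.08],
], twist=[0, 0, 0, 0, 0, 0])

```text
time_s: 12.2
tcp_pos: [0.6217, 0.2377, 0.2515]
tcp_rot: [3.141, 0.001, 0.013]
wrist_force: [-0.7, -1.0, -1.4]
opening: 0.0426
grasp_force: 61.8
```

Run:
```python
from h import *
from workcell import state,camera
s=state();go(s,[.611,.2415,.219],.014)
c=camera("side");t=camera("top")
for o in tilt([c],s)[::2]:print(*o)
cv2.imwrite("pics/s5.png",np.hstack([cv2.resize(x,(400,400)) for x in(c["color"][80:260,150:330,::-1],t["color"][150:310,80:240,::-1])]))
```

```text
tcp [0.6217 0.2377 0.2515] rot [3.141e+00 1.000e-03 1.300e-02] travel [-0.0106 -0.004   0.0325] dist 0.034 twist -0.001
-0.165 -0.2508 -0.249 28
-0.145 -0.2509 -0.2492 27
-0.125 -0.2507 -0.2483 30
-0.105 -0.2351 -0.2171 34
-0.085 -0.1869 -0.1811 39
-0.065 -0.1743 -0.1691 39
-0.045 -0.1601 -0.1562 42
-0.025 -0.1468 -0.1414 42
-0.005 -0.1329 -0.0606 41
0.015 -0.1194 -0.0926 42
0.035 -0.2514 -0.2486 17
0.055 -0.2511 -0.2486 16
```

View pics/s5.png

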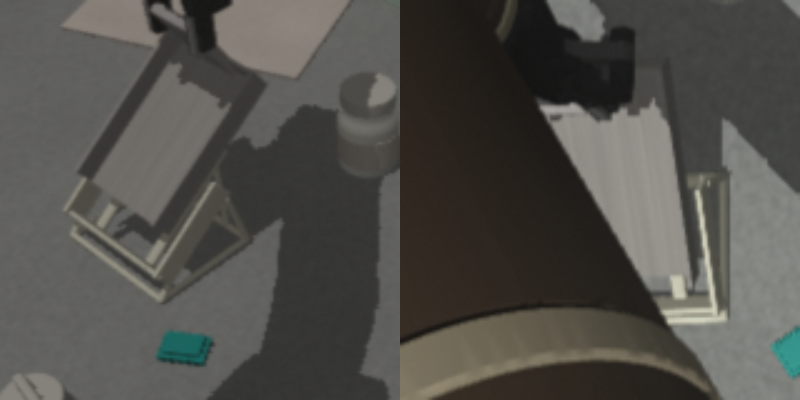

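The tray hangs at about 34° over the rack, lip just above the ledge and between the cheeks (left crop, lip at about 120,200). I'll correct by 4 mm in y and lower it.

>>> jog_arm([
  [-0.004, -0.004, 0.005],
  [-0.008, -0.004, 0.012],
  [-0.0095, -0.004, 0.02],
  [-0.0105, -0.004, 0.027],
  [-0.0105, -0.004, 0.032],
  [-0.0105, -0.004, 0.032],
], twist=[0, 0, 0, 0, 0, 0])

```text
time_s: 12.9
tcp_pos: [0.6111, 0.2413, 0.2189]
tcp_rot: [3.141, 0.001, 0.013]
wrist_force: [-0.5, 0.1, -1.8]
opening: 0.0426
grasp_force: 61.9
```

Run:
```python
from h import *
from workcell import state,camera
s=state();go(s,[.611,.2415,.219],.014);print(s["wrist_force"])
c=camera("side")
for o in tilt([c],s)[::2]:print(*o)
cv2.imwrite("pics/s6.png",cv2.resize(c["color"][80:260,150:330,::-1],(600,600)))
```

```text
tcp [0.6111 0.2413 0.2189] rot [3.141e+00 1.000e-03 1.300e-02] travel [-0.0001 -0.0002 -0.0001] dist 0.0 twist -0.001
[-0.52880541  0.14562559 -1.83482888]
-0.165 -0.2187 -0.2162 28
-0.145 -0.2185 -0.2163 26
-0.125 -0.2188 -0.2167 27
-0.105 -0.2169 -0.2103 35
-0.085 -0.1876 -0.1824 43
-0.065 -0.1732 -0.1675 39
-0.045 -0.1597 -0.1558 38
-0.025 -0.1463 -0.1427 34
-0.005 -0.1327 -0.0604 43
0.015 -0.1196 -0.0935 43
0.035 -0.2177 -0.1108 10
0.055 -0.2188 -0.2166 21
```

View pics/s6.png

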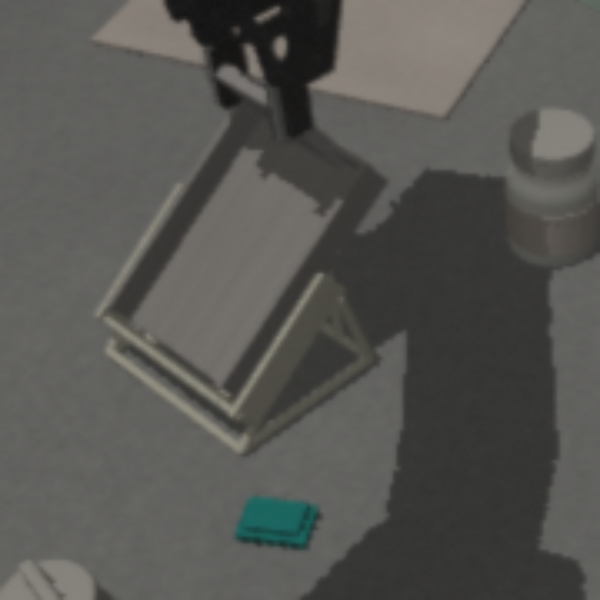

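The tray lies between the cheeks with its lip just behind the ledge (170,360), a few mm high. I'll ease the grip, settle it and let go.

>>> jog_arm([
  [-0.001, 0, 0.002],
  [-0.002, 0, 0.004],
  [-0.002, 0, 0.005],
  [-0.002, 0, 0.005],
], twist=[0, 0, 0, 0], grip=0.0438)

```text
time_s: 13.35
tcp_pos: [0.6098, 0.242, 0.2166]
tcp_rot: [-3.14, -0.002, 0.013]
wrist_force: [-3.7, 0.3, 9.3]
opening: 0.0437
grasp_force: 9.8
```

>>> jog_arm([
  [0, 0, 0],
  [0, 0, 0],
  [0, 0, 0],
  [0, 0, 0],
  [0, 0, 0],
  [0, 0, 0],
], twist=[0, 0, 0, 0, 0, 0], grip=0.06)

```text
time_s: 13.95
tcp_pos: [0.6095, 0.2413, 0.2146]
tcp_rot: [3.142, 0.0, 0.013]
wrist_force: [0.3, -0.4, -0.1]
opening: 0.06
grasp_force: 0.0
```

>>> jog_arm([
  [0, 0, -0.01],
  [0, 0, -0.03],
  [0, 0, -0.06],
  [0, 0, -0.1],
  [0, 0, -0.14],
  [0, 0, -0.18],
  [0, 0, -0.2],
  [0, 0, -0.2],
], twist=[0, 0, 0, 0, 0, 0, 0, 0])

```text
time_s: 14.75
tcp_pos: [0.61, 0.2421, 0.4197]
tcp_rot: [-3.139, -0.007, 0.013]
wrist_force: [-0.1, 0.3, 0.1]
opening: 0.0602
grasp_force: 0.0
```

Run:
```python
from h import *
from workcell import state,camera
s=state();print(s["tcp_pos"],s["opening"],s["grasp_force"])
c=camera("side");t=camera("top")
P=cloud(c).reshape(-1,3);a=.014
q=P-np.array([.5237,.2405,.022]);R=np.array([[np.cos(a),-np.sin(a)],[np.sin(a),np.cos(a)]])
q=np.c_[q[:,:2]@R,q[:,2]];q=q[(abs(q[:,1])<.02)&(q[:,0]>-.03)&(q[:,0]<.14)]
for x in np.arange(-.03,.14,.01):
    k=q[(q[:,0]>=x)&(q[:,0]<x+.01)]
    if len(k):print(round(x+.005,3),np.median(k[:,2]).round(4))
cv2.imwrite("pics/s7.png",np.hstack([cv2.resize(x,(400,400)) for x in(c["color"][80:260,150:330,::-1],t["color"][150:310,80:240,::-1])]))
```

```text
[0.61000154 0.24208135 0.41973501] 0.06015316252387637 0.0
-0.025 -0.0211
-0.015 -0.0161
-0.005 -0.0177
0.005 0.0089
0.015 0.0165
0.025 0.0234
0.035 0.0303
0.045 0.0371
0.055 0.0441
0.065 0.0513
0.075 0.1327
0.085 0.0662
0.095 0.0731
0.105 0.0799
0.115 0.0832
0.125 -0.0217
0.135 -0.0216
```

View pics/s7.png

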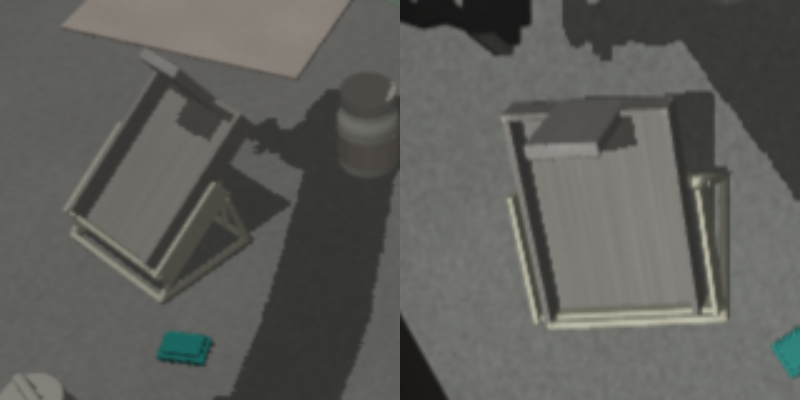

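The tray lies on the runners at 35° with its floor 4 mm above their plane. Its lip is against the ledge (right crop, row 312), it sits between the cheeks, and the gripper is clear.

```bash
python3 -c "
from workcell import arm
print(arm.finish_job())"
```

```text
the job is handed in; nothing more can be done
None
```

I handed the job in at about 15 s. All four cassettes are in the tub, which did not move, and the empty tray lies released on the rack at 35° with its lip at the ledge; the hand-in reported no verdict.

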